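# Move the slide tray to the slide warmer with the lifter

### The job

Slide the blade of the steel lifter under the slide tray on the drying rack, lift the tray and carry it level to the slide warmer. Lower it gently on the blade until it rests on the warmer's top, centred and square across the groove, then draw the blade out and stand the lifter flat on the open bench, blade down. Do not touch the tray with the gripper, and leave the phone, jar and bin alone.

Things in the scene. Friction and masses are not known exactly. Their poses are not given: they have to be found in the camera images.
- tray: flat aluminium tray carrying four glass slides (fixed to it): 100 mm along its x, 124 mm along its y, sheet 4 mm thick, 8 mm high with its edge bead; about 0.18 kg. Origin at the centre of its underside, z up. It starts lying on the rack's two rails, its x roughly along the rack's x.
- lifter: lifter (broad spatula), 0.22 kg. Flat steel blade 60 mm wide, 3 mm thick, from 25 mm behind to 125 mm ahead of the origin along x (last 12 mm: 46 mm wide). Black upright handle over the origin, 24 mm along x by 40 mm along y, up to 96 mm high, on a steel foot 34 x 50 mm, top at 12 mm. Origin under the handle's centre, on the blade's underside; x to the blade tip, z up.
- rack: steel drying rack, fixed: 120 mm along x, 130 mm along y. Two flat rails along x, tops 36 mm above the bench, undersides 30 mm, inner edges at y = +-44 mm, outer at +-64 mm, on slim legs at y = +-58 mm. The channel between them, along x, is open at both ends; its floor, a base sheet, is 6 mm above the bench. Origin: centre of its underside, on the bench.
- warmer: slide warmer, fixed: low dark block with two broad aluminium top plates, 130 mm along x, 164 mm along y, top 50 mm above the bench. A groove 84 mm wide runs along x through its middle, open at both ends, floor 24 mm above the bench. Small knob on its -y side. Origin: centre of underside. Tray's place: centred over the origin, tray x along warmer x (either way round), underside at 50 mm.
- phone: blue phone lying on the bench, 150 x 75 x 10 mm, origin under its centre; leave alone
- stain_bottle: small jar with an orange label, 56 mm across, 85 mm high, origin under its centre; leave alone
- bin: small open blue bin, 160 x 110 x 70 mm, origin under its centre; leave alone
There are look-alikes about, which are no part of the job. What is shaped like the rack but pink or turquoise is not meant.

How it is judged:
On the way, in this order (a step that is already met when the one before it is completed fails the run):
1. the tray is carried by the lifter's blade, at least 20 mm clear above the rack's rails (z of tray in the frame of rack above 0.056 m and contact force between lifter and tray above 0.4 N and contact force between rack and tray below 0.05 N and angle between tray's own z axis and vertical below 0.25 rad), for 0.2 s.
2. still on the blade, the tray is over its place on the warmer (within 20 mm sideways) and lowered to within 20 mm of its top (x of tray in the frame of warmer between -0.02 and 0.02 m and y of tray in the frame of warmer between -0.02 and 0.02 m and z of tray in the frame of warmer between 0.045 and 0.07 m and contact force between lifter and tray above 0.3 N), for 0.04 s.
At the end, for the whole second after the job is handed in: Tray at rest on the warmer's top (height +-3 mm, tilt < 0.05 rad), centred within 15 mm along each warmer axis, square within 0.2 rad either way round; lifter at rest standing flat on the bench (origin height within 5 mm, tilt < 0.06 rad), not touching the tray (x of tray in the frame of warmer between -0.015 and 0.015 m and y of tray in the frame of warmer between -0.015 and 0.015 m and z of tray in the frame of warmer between 0.047 and 0.053 m and angle between the x axis of tray and the x axis of warmer, either way round below 0.2 rad and angle between tray's own z axis and vertical below 0.05 rad and contact force between warmer and tray above 0.5 N and linear speed of each of tray, lifter below 0.02 m/s and contact force between lifter and tray below 0.05 N and height (world z) of lifter between -0.005 and 0.005 m and angle between lifter's own z axis and vertical below 0.06 rad).
It fails at once if the fingers or the arm touch the tray (contact force between any of the fingers, the arm and tray above 0.5 N).
It fails at once if the tray tips by more than 0.35 rad (angle between tray's own z axis and vertical above 0.35 rad).
It fails at once if the phone is moved by more than 30 mm (distance of phone from where it was at the start of the episode above 0.03 m).
It fails at once if the stain jar is moved by more than 30 mm (distance of stain_bottle from where it was at the start of the episode above 0.03 m).
It fails at once if the small blue bin is moved by more than 30 mm (distance of bin from where it was at the start of the episode above 0.03 m).
It also fails if it takes over 69 s, if anything falls off the work surface, if the arm or the gripper's body presses on something with over 40 N, if the wrist force passes 120 N, or if a joint passes its speed limit or range.

### The arm

A 6-joint arm with a two-finger parallel gripper is mounted at the origin on the work surface. World frame = base frame: x ahead of the robot, y to its left, z up, the work surface at z = 0. Lengths are in m, angles in rad, forces in N, time in s.
With the tool pointing down it reaches from about 0.25 to 0.775 m from the base axis. Payload 4 kg.
Tool frame: the origin (TCP) lies midway between the tips of the shut fingers; the grasp point (between the pads) lies 19 mm behind it; z points along the fingers, y is the line along which they close (so a half turn about z gives the same grasp; the last joint's range is limited). The gripper opens to 94 mm and grips with 3 to 60 N. Pads are 16 mm wide; open, the fingers measure 119 mm over their backs; the gripper's body (75 mm by 177 mm) begins 78 mm behind the grasp point.
Start: joints at [-1.357, 0.087, 1.371, -0, 1.684, -0.103], TCP at [0.171, -0.523, 0.206] pointing down, gripper open.
Joint ranges: [-3.1, 3.1], [-0.76, 2.03], [0.27, 2.55], [-1.08, 4.22], [0.17, 2.65], [-2.57, 2.57]. Speed limits (rad/s): [2.79, 2.79, 3.14, 3.14, 3.14, 3.14].

### API

Orientations are given as [roll, pitch, yaw] about the fixed x, y, z axes, in that order (R = Rz(yaw) Ry(pitch) Rx(roll)).
In Python, from bench import robot gives the robot as it stands. The module is installed in compiled form; this text tells all that it offers.
- The arm moves only by the tool arm_command, never from a script. Its argument "targets" is a list of rows, each a list of 4 numbers: the shift along the world's x, y, z as a fraction of full scale, then the turn about the world's z as a fraction of full scale. A call has 1 to 8 rows; each row is the pose to reach, as a shift and turn from the pose commanded when the call began; what a row does not reach only later rows make up. Full scale, the value 1, is 0.5 m for a shift and 120 degrees for a turn. A row lasts 1/12 s, in which the tool goes at most 41.7 mm and 7.16 degrees, less where a joint would pass 70% of its speed; a pose out of reach is approached as far as the arm can. A call with a number of a shift or a turn outside -1 to 1 is refused whole. A call with a gripper value outside its range is refused whole. "claw" is the closure, from 0 (fully open) to 1 (shut), set as the call begins (left out, the last holds). The fingers move at their own pace and stop on an object; the grip force is fixed at half the most. Time passes only in rows, so rows that repeat a pose let the fingers close. It gives the time, the measured TCP pose, the force, the opening and the grip force at its end, in the units of the state.
- robot.get_obs(): the state, without advancing time (a new reading comes with each control period).
- robot.snapshot(name): name is "side" or "top"; returns the picture (480x640x3 uint8, red, green, blue); there is no depth.
- robot.camera_info(name): a dict with "vfov" (degrees; the focal length in pixels is half the picture's height over the tangent of half this angle, whatever the lens; pixels are square), "cx", "cy" (the principal point, pixels), "extrinsics" (4x4, takes a point from camera to world coordinates). Camera axes: x right, y up, looking along -z (the intrinsics and any distortion apply to the point x, -y, -z); pixel columns grow to the right and rows downward; lengths in m; the calibration is good to about 2 mm. A picture is of the moment at which its call begins. camera_info takes no time and is no camera call.
- robot.close_job(): hands the job in; it is judged then, once.
The state is a dict: "time": time; "joint_positions": joint angles; "qvel": joint speeds; "joint_torque": joint torques, N m; "tool_pos": TCP position; "ee_rot": TCP orientation; "wrist_force": force on the tool from outside, world axes, zero at the start; "wrist_torque": the same for the moment, N m; "width": finger opening in m; "finger_force": force on a finger pad.
Only numpy, scipy, OpenCV 4.12 (cv2) and the standard library are available. Lean on these libraries where they do the work, as an engineer would, in place of code of your own. Each camera call takes 0.05 s, during which the arm holds its last target. There are 200 camera calls.

## Working session

There is one attempt and no reset: what is moved stays moved. The work goes in short steps, Python scripts to look and compute and a tool call to move; the robot and the scene stay as the last step left them, time stands still between calls to the robot, and variables do not carry over. Pictures are saved under pics/ and viewed, at most 10 in all, crops included, and the job is handed in when it is done.

Besides the shell and the picture viewer there is one more tool, called after "Emit:" as name([rows], argument=value, ...), one row to a line, values as JSON. arm_command: Moves the arm, as the interface text tells. Shift numbers are shares of 0.5 m and turn numbers shares of 120 degrees, none past 1 either way. Its arguments: {"type":"object","properties":{"targets":{"type":"array"},"claw":{"type":"number"}},"required":["targets"]}

```bash
mkdir -p pics; python3 - <<'E'
from bench import robot
import cv2,json
for n in("top","side"):
    im=robot.snapshot(n); cv2.imwrite(f"pics/{n}0.png",im[:,:,::-1]); print(n,robot.camera_info(n))
o=robot.get_obs(); print(o)
E
```

```text
top {'vfov': 53.01722336536353, 'cx': 319.7364796872032, 'cy': 232.018472879679, 'extrinsics': array([[ 1.40600736e-03,  9.98048161e-01, -6.24330981e-02,
         4.05663837e-01],
       [-9.99835728e-01,  2.74839886e-04, -1.81229666e-02,
         1.41029011e-01],
       [-1.80704343e-02,  6.24483231e-02,  9.97884596e-01,
         1.01676333e+00],
       [ 0.00000000e+00,  0.00000000e+00,  0.00000000e+00,
         1.00000000e+00]])}
side {'vfov': 42.02662180566766, 'cx': 324.162796648706, 'cy': 244.06565343564978, 'extrinsics': array([[-0.60190387,  0.52067047, -0.60548658, -0.51835849],
       [-0.79840684, -0.40762271,  0.44315938,  0.88306383],
       [-0.01607008,  0.75016397,  0.66105655,  1.14385874],
       [ 0.        ,  0.        ,  0.        ,  1.        ]])}
{'time': 0.1, 'joint_positions': array([-1.35710167e+00,  8.78527225e-02,  1.37213059e+00, -1.44746213e-05,
        1.68355233e+00, -1.03123406e-01]), 'qvel': array([-0.0024367 , -0.00132508, -0.00467294,  0.0002178 ,  0.00147382,
       -0.00038371]), 'joint_torque': array([ 2.80730739e-03, -3.41251123e+01, -3.03299510e+01,  7.21029122e-02,
        3.04682530e-02, -9.46990326e-05]), 'tool_pos': array([ 0.17122288, -0.52214962,  0.20442277]), 'ee_rot': array([-3.13965851e+00, -1.85702710e-04,  3.16816270e-01]), 'wrist_force': array([0.21300597, 0.5668924 , 0.36298814]), 'wrist_torque': array([-0.02817065, -0.0791965 ,  0.03163313]), 'finger_force': 0.0, 'width': 0.0937646285769275}
```

View pics/top0.png

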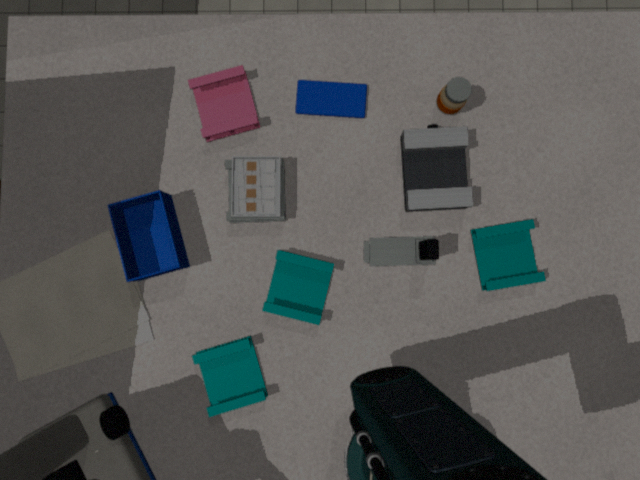

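View pics/side0.png

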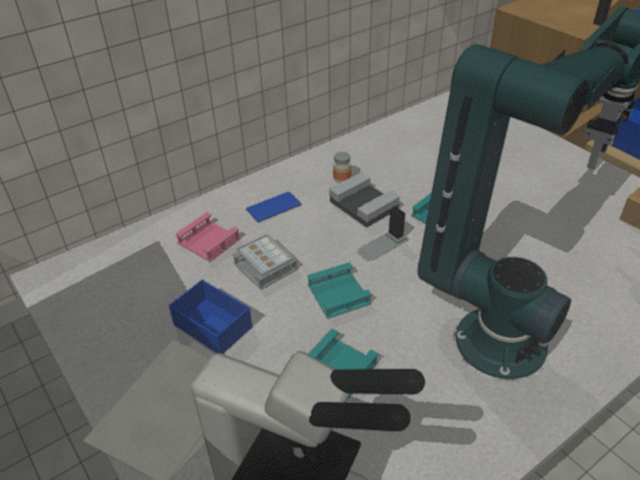

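The top view shows the grey rack with the tray on it at about (258,188). Similar shapes are the pink one at (225,103) and the turquoise ones at (299,287), (508,254) and (231,375). Only the grey one is steel-coloured, and it holds the tray. The warmer is at (436,168), with its knob at (433,126) and its groove running left–right. The lifter handle is at (429,249) with the blade pointing left (+y). I'll confirm this in one enlarged crop.

```bash
python3 - <<'E'
import cv2,numpy as np
t=cv2.imread("pics/top0.png");s=cv2.imread("pics/side0.png")
def c(im,x,y,w,h,W,H): return cv2.resize(im[y:y+h,x:x+w],(W,H),interpolation=cv2.INTER_CUBIC)
a=np.vstack([c(t,218,145,80,85,395,300*1),c(s,225,225,80,60,395,296)])
b=np.vstack([c(t,355,120,125,150,395,474//1)[:300*1+0] if 0 else c(t,355,120,125,95,395,300),c(t,355,220,100,60,395,296)])
cv2.imwrite("pics/crop1.png",np.hstack([a,b]))
E
```

```text
(no output)
```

View pics/crop1.png

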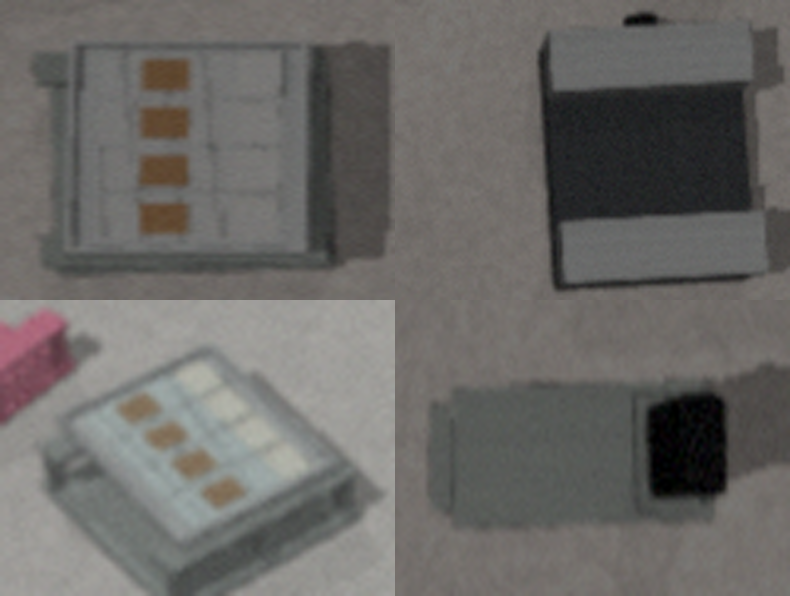

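The crop confirms it. The grey rack's channel runs left–right (world y), and the tray's long side and orange labels run vertically. The warmer's dark groove also runs along y, and the blade points to +y. Next I'll measure from both views.

```bash
cat > h.py <<'E'
import numpy as np, cv2
from bench import robot
I={n:robot.camera_info(n) for n in("top","side")}
def ray(n,p):
    i=I[n];E=i["extrinsics"];f=240/np.tan(np.radians(i["vfov"])/2)
    d=E[:3,:3]@np.array([(p[0]-i["cx"])/f,-(p[1]-i["cy"])/f,-1]);return E[:3,3],d/np.linalg.norm(d)
def plane(n,p,z):
    o,d=ray(n,p);return (o+d*(z-o[2])/d[2]).round(4)
def tri(a,b):
    o1,d1=ray("top",a);o2,d2=ray("side",b)
    t=np.linalg.lstsq(np.c_[d1,-d2],o2-o1,rcond=None)[0]
    p,q=o1+d1*t[0],o2+d2*t[1];return ((p+q)/2).round(4),round(float(np.linalg.norm(p-q)),4)
def blobs(m,x0,y0,x1,y1,amin=8):
    k=np.zeros(m.shape[:2],np.uint8);k[y0:y1,x0:x1]=m[y0:y1,x0:x1]*255
    cs,_=cv2.findContours(k,cv2.RETR_EXTERNAL,cv2.CHAIN_APPROX_NONE)
    return sorted([c for c in cs if cv2.contourArea(c)>=amin],key=cv2.contourArea,reverse=True)
def cen(c):
    M=cv2.moments(c);return M["m10"]/M["m00"],M["m01"]/M["m00"]
E
python3 - <<'E'
from h import *
t=cv2.imread("pics/top0.png").astype(int);s=cv2.imread("pics/side0.png").astype(int)
hs=lambda i:(i[...,2]-i[...,0])
ot=sorted([cen(c) for c in blobs(hs(t)>35,230,155,285,222)],key=lambda p:p[1])
os_=sorted([cen(c) for c in blobs(hs(s)>35,235,235,300,285)],key=lambda p:p[1])
print("labels",np.round(ot,1).tolist(),np.round(os_,1).tolist())
for a,b in zip(ot,os_): print(tri(a,b), plane("top",a,.042))
# warmer plates (bright)
for n,im,b in(("top",t,(395,122,475,215)),("side",s,(325,172,402,225))):
    g=im.mean(2);sat=im[...,2]-im[...,0]
    print(n,"bg",np.median(g[b[1]:b[3],b[0]:b[2]]), im[138,436] if n=="top" else im[190,350])
d=t[...,2]-t[...,1]
for nm,p in dict(bench=(350,210),blade=(395,252),railbase=(231,195),tray=(275,200),warmplate=(436,138)).items(): print(nm,t[p[1]-2:p[1]+3,p[0]-1:p[0]+2].mean((0,1)).round(0))
for nm,p in dict(bench=(300,230),blade=(380,243),warmplate=(350,190),plate2=(378,208),groove=(360,200)).items(): print("s",nm,s[p[1]-1:p[1]+2,p[0]-1:p[0]+2].mean((0,1)).round(0))
E
```

```text
labels [[251.2, 165.6], [251.0, 179.3], [250.9, 193.0], [250.6, 206.4]] [[252.5, 246.5]]
(array([0.6034, 0.2996, 0.0397]), 0.0008) [0.6032 0.2996 0.042 ]
top bg 98.33333333333333 [107 107 104]
side bg 132.0 [92 95 90]
bench [103. 107. 112.]
blade [88. 91. 88.]
railbase [95. 97. 95.]
tray [105. 107. 107.]
warmplate [104. 105. 104.]
s bench [154. 158. 159.]
s blade [118. 123. 116.]
s warmplate [94. 95. 93.]
s plate2 [121. 122. 118.]
s groove [69. 69. 68.]
```

```bash
python3 - <<'E'
from h import *
t=cv2.GaussianBlur(cv2.imread("pics/top0.png"),(3,3),0).astype(int);s=cv2.GaussianBlur(cv2.imread("pics/side0.png"),(3,3),0).astype(int)
df=lambda i:i[...,2]-i[...,0]
ot=sorted([cen(c) for c in blobs(df(t)>28,230,155,285,222)],key=lambda p:p[1])
os_=sorted([cen(c) for c in blobs(df(s)>18,242,240,292,277)],key=lambda p:p[1])
print(len(ot),len(os_))
for a,b in zip(ot,os_): print("label",tri(a,b))
def quad(m,b,k=0):
    c=blobs(m,*b)[k];return cv2.boxPoints(cv2.minAreaRect(c)),c
def rep(nm,q,z):
    w=np.array([plane("top",p,z)[:2] for p in q]);e=np.linalg.norm(np.diff(np.r_[w,w[:1]],axis=0),axis=1)
    L=(np.roll(w,-1,0)-w)[np.argmax(e)];print(nm,"cen",w.mean(0).round(4),"edges",e.round(3),"long dir deg",np.degrees(np.arctan2(L[1],L[0])).round(1)); print("   px",q.round(1).tolist())
# warmer plates
g=t.mean(2)
plates=(df(t)<4)&(g>88)
for k in(0,1): rep("plate",quad(plates,(400,127,473,212),k)[0],.05)
cs=blobs(g<75,400,126,473,212); rep("groove",cv2.boxPoints(cv2.minAreaRect(cs[0])),.037)
# lifter: blade only
lift=(df(t)<4)&(g>70); rep("blade",quad(lift,(358,228,445,272))[0],.003)
q,c=quad(g<45,(410,232,450,266)); rep("handle@96",q,.096)
# handle in side view
c2=blobs(s.mean(2)<50,380,195,415,248)[0];p=c2.reshape(-1,2);print("side handle bbox",cv2.boundingRect(c2), "top handle bbox",cv2.boundingRect(c))
print("s handle hull",cv2.approxPolyDP(c2,2,True).reshape(-1,2).tolist(),"t",cv2.approxPolyDP(c,2,True).reshape(-1,2).tolist())
# warmer plates side view
for k,cc in enumerate(blobs((s.mean(2)>105)&(df(s)<2),325,172,402,225)[:3]): print("s plate",cv2.contourArea(cc),cv2.boxPoints(cv2.minAreaRect(cc)).round(1).tolist())
# rack base + tray
rep("rack+tray",quad((df(t)<4),(222,148,292,226))[0],.03)
m=np.clip((df(t)*10+128),0,255)
# print profiles around the tray
G=t.mean(2)
print("row187 cols 224-292",G[183:192,224:292].mean(0).round(0).astype(int).tolist())
print("col 262 rows 148-226",G[148:226,262:270].mean(1).round(0).astype(int).tolist())
E
```

```text
4 4
label (array([0.603 , 0.2996, 0.0408]), 0.0016)
label (array([0.5748, 0.2999, 0.0403]), 0.0003)
label (array([0.5476, 0.2996, 0.0392]), 0.0011)
label (array([0.5189, 0.2995, 0.0403]), 0.0003)
plate cen [ 0.5357 -0.0835] edges [0.128 0.039 0.128 0.039] long dir deg -88.0
   px [[407.79998779296875, 189.1999969482422], [471.6000061035156, 186.89999389648438], [472.29998779296875, 206.0], [408.5, 208.3000030517578]]
plate cen [ 0.66   -0.0759] edges [0.13  0.038 0.129 0.038] long dir deg -86.9
   px [[403.0, 129.3000030517578], [466.8999938964844, 125.5999984741211], [467.8999938964844, 144.10000610351562], [404.0, 147.8000030517578]]
groove cen [ 0.5922 -0.0811] edges [0.148 0.162 0.147 0.162] long dir deg 1.2
   px [[399.70001220703125, 133.10000610351562], [472.0, 130.89999389648438], [474.29998779296875, 209.3000030517578], [402.0, 211.39999389648438]]
blade cen [ 0.4298 -0.0065] edges [0.147 0.059 0.146 0.059] long dir deg -88.6
   px [[363.3999938964844, 237.5], [433.3999938964844, 235.6999969482422], [434.1000061035156, 264.0], [364.1000061035156, 265.70001220703125]]
handle@
[... 991 characters left out ...]
 105, 99, 92, 92, 96, 92, 87, 96, 106, 110, 109, 109, 110, 112, 113, 113, 111, 109, 107, 103, 97, 95, 94, 94, 92, 91, 90, 92, 97, 106, 112, 112, 110, 105, 105, 109, 113, 114, 114, 115, 115, 115, 114, 114, 114, 115, 114, 112, 109, 108, 109, 109, 101, 82, 65, 57, 56, 59, 67, 73, 74, 75, 75, 75, 75]
col 262 rows 148-226 [111, 111, 111, 111, 111, 111, 111, 111, 106, 97, 95, 102, 110, 114, 115, 115, 115, 116, 116, 115, 115, 115, 115, 114, 111, 110, 113, 115, 116, 115, 115, 116, 116, 116, 115, 115, 114, 112, 110, 112, 114, 115, 115, 115, 115, 115, 115, 115, 115, 114, 111, 109, 111, 114, 115, 115, 115, 114, 113, 113, 113, 113, 113, 113, 113, 112, 108, 104, 95, 85, 80, 76, 76, 82, 93, 102, 106, 106]
```

```bash
python3 - <<'E'
from h import *
P=lambda a,z:plane("top",a,z)[:2]
print("tip",P((363,251.5),.003),"back edge z.096",P((438.5,249.5),.096))
print("handle corner tri",tri((438.5,240),(395,206.5)),tri((438.5,259.5),(403.5,212)))
print("warm plates tri",tri((440.1,197.6),(378,202.1)),tri((435.4,136.7),(348.2,182.3)))
print("rack y ends",P((228.3,187),.006),P((284.8,187),.006),"x mid rails",P((228.5,164),.036),P((228.5,215.8),.036))
print("rail bottom edge",P((228.1,220.9),.036),P((284.8,219.2),.036))
for p in((233.2,157.2),(280.8,157.2),(280.8,216.6),(231.2,217.3)): print("tray",P(p,.044))
print("tray mid y",P((233,187),.044),P((280,187),.044))
E
```

```text
tip [0.4281 0.0684] back edge z.096 [ 0.43   -0.0685]
handle corner tri (array([ 0.4491, -0.0686,  0.092 ]), 0.0027) (array([ 0.4121, -0.0664,  0.0972]), 0.004)
warm plates tri (array([ 0.5364, -0.084 ,  0.0468]), 0.001) (array([ 0.6607, -0.075 ,  0.0502]), 0.0023)
rack y ends [0.5647 0.3538] [0.5645 0.2336] x mid rails [0.6079 0.3477] [0.5004 0.3463]
rail bottom edge [0.4898 0.347 ] [0.4933 0.2305]
tray [0.6203 0.3366]
tray [0.6201 0.2387]
tray [0.4979 0.2379]
tray [0.4965 0.3391]
tray mid y [0.5587 0.3362] [0.5586 0.2399]
```

Emit:
arm_command([
  [0.1,0.18,0,-0.02],
  [0.2,0.35,0,-0.04],
  [0.3,0.53,0,-0.06],
  [0.4,0.7,0,-0.08],
  [0.45,0.8,0,-0.1],
  [0.52,0.93,0,-0.14],
  [0.52,0.93,0,-0.14],
  [0.52,0.93,0,-0.14],
], claw=0)

```text
time: 0.77
tool_pos: [0.3348, -0.23, 0.2051]
ee_rot: [-3.141, 0.0, 0.023]
wrist_force: [1.1, 0.1, 0.6]
width: 0.0939
finger_force: 0.0
```

Measurements agree with the text:
- **Lifter:** origin (0.4305, -0.0565), blade at 91.4°, handle top at about 0.095.
- **Rack:** centre (0.556, 0.294), axis at 91.7°.
- **Tray:** centre (0.5595, 0.288), size about 100 × 123 mm, label height about 0.040.
- **Warmer:** centre (0.598, -0.080), x axis at about 93°, top at 0.047–0.050.

Emit:
arm_command([
  [0.038,0.07,0,0],
  [0.076,0.14,0,0],
  [0.114,0.21,0,0],
  [0.152,0.28,0,0],
  [0.18,0.325,0,0],
  [0.191,0.347,0,0],
  [0.191,0.347,0,0],
  [0.191,0.347,0,0],
])

```text
time: 1.43
tool_pos: [0.4298, -0.0583, 0.205]
ee_rot: [3.141, 0.001, 0.025]
wrist_force: [-0.2, -1.0, 0.6]
width: 0.0943
finger_force: 0.0
```

```bash
python3 -c "
from bench import robot;o=robot.get_obs();print(o['tool_pos'].round(4),o['ee_rot'].round(4),o['joint_positions'].round(2))"
```

```text
[ 0.4298 -0.0583  0.205 ] [3.1412e+00 1.4000e-03 2.5300e-02] [-0.26 -0.17  1.62 -0.    1.69  1.28]
```

Emit:
arm_command([
  [0.001,0.004,-0.08,0],
  [0.001,0.004,-0.16,0],
  [0.001,0.004,-0.22,0],
  [0.001,0.004,-0.27,0],
  [0.001,0.004,-0.3,0],
  [0.001,0.004,-0.318,0],
  [0.001,0.004,-0.318,0],
  [0.001,0.004,-0.318,0],
])

```text
time: 2.1
tool_pos: [0.4306, -0.0574, 0.0469]
ee_rot: [3.141, -0.0, 0.022]
wrist_force: [0.6, 0.7, 0.7]
width: 0.0942
finger_force: 0.0
```

Emit:
arm_command([
  [0,0,0,0],
  [0,0,0,0],
  [0,0,0,0],
  [0,0,0,0],
  [0,0,0,0],
  [0,0,0,0],
  [0,0,0,0],
  [0,0,0,0],
], claw=1)

```text
time: 2.77
tool_pos: [0.4306, -0.0565, 0.0465]
ee_rot: [3.141, 0.0, 0.024]
wrist_force: [0.2, -0.3, 0.4]
width: 0.0438
finger_force: 0.0
```

Emit:
arm_command([
  [0,0,0,0],
  [0,0,0,0],
  [0,0,0,0],
  [0,0,0,0],
  [0,0,0,0],
  [0,0,0,0],
])

```text
time: 3.27
tool_pos: [0.4305, -0.0567, 0.0464]
ee_rot: [3.141, 0.0, 0.024]
wrist_force: [-0.1, -0.2, 0.7]
width: 0.0241
finger_force: 30.0
```

Emit:
arm_command([
  [0,0,0.02,0],
  [0,0,0.06,0],
  [0,0,0.12,0],
  [0,0,0.18,0],
  [0,0,0.2,0],
  [0,0,0.2,0],
  [0,0,0.2,0],
])

```text
time: 3.85
tool_pos: [0.4304, -0.0565, 0.1461]
ee_rot: [3.142, 0.0, 0.024]
wrist_force: [0.2, 1.1, -2.4]
width: 0.0239
finger_force: 30.0
```

```bash
python3 - <<'E'
from h import *
im={n:robot.snapshot(n)[:,:,::-1] for n in("top","side")}
for n in im: cv2.imwrite(f"pics/{n}1.png",im[n])
a=cv2.resize(im["side"][140:290,300:450],(400,400),interpolation=cv2.INTER_CUBIC);b=cv2.resize(im["top"][150:300,330:480],(400,400),interpolation=cv2.INTER_CUBIC)
cv2.imwrite("pics/c2.png",np.hstack([a,b]))
o=robot.get_obs();print(o['time'],o['tool_pos'].round(4),o['ee_rot'].round(4),o['wrist_force'],o['wrist_torque'],o['finger_force'],o['width'])
E
```

```text
3.95 [ 0.4292 -0.0562  0.1442] [-3.1405  0.0041  0.0235] [-0.31361295 -0.23123133 -3.04476861] [-0.03212531  0.03040221  0.03830908] 29.999190866947174 0.024012798189018098
```

View pics/c2.png

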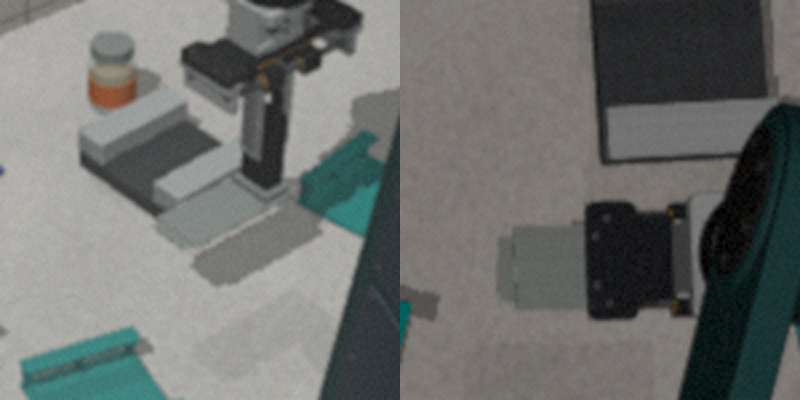

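The crop shows the lifter held upright in the fingers, its blade level and clear of the bench, pointing +y. Next I'll move to the point in front of the channel, keeping the height.

Emit:
arm_command([
  [0.03,0.035,0,0],
  [0.08,0.09,0,0],
  [0.13,0.145,0,0],
  [0.18,0.2,0,0],
  [0.22,0.245,0,0],
  [0.25,0.275,0,0],
  [0.265,0.293,0,0],
  [0.265,0.293,0,0],
])

```text
time: 4.62
tool_pos: [0.5628, 0.0915, 0.1437]
ee_rot: [-3.141, 0.005, 0.026]
wrist_force: [-0.1, -0.4, -1.9]
width: 0.0237
finger_force: 30.0
```

Emit:
arm_command([
  [0,0,-0.03,0],
  [0,0,-0.07,0],
  [0,0,-0.11,0],
  [0,0,-0.14,0],
  [0,0,-0.16,0],
  [0,0,-0.164,0],
  [0,0,-0.164,0],
  [0,0,-0.164,0],
])

```text
time: 5.28
tool_pos: [0.5635, 0.0895, 0.0654]
ee_rot: [3.141, -0.001, 0.023]
wrist_force: [0.4, -0.4, -1.7]
width: 0.0239
finger_force: 30.0
```

```bash
python3 - <<'E'
from h import *
im={n:robot.snapshot(n)[:,:,::-1] for n in("top","side")}
for n in im: cv2.imwrite(f"pics/{n}2.png",im[n])
a=cv2.resize(im["side"][190:310,220:340],(400,400),interpolation=cv2.INTER_CUBIC);b=cv2.resize(im["top"][125:245,220:340],(400,400),interpolation=cv2.INTER_CUBIC)
cv2.imwrite("pics/c3.png",np.hstack([a,b]))
o=robot.get_obs();print(o['time'],o['tool_pos'].round(4),o['ee_rot'].round(4),o['wrist_force'],o['wrist_torque'])
E
```

```text
5.3833 [0.564  0.0898 0.0661] [ 3.1415e+00 -2.7000e-03  2.3300e-02] [ 0.57244683  0.74576139 -1.22242466] [-0.06136833  0.0130459  -0.00577598]
```

View pics/c3.png

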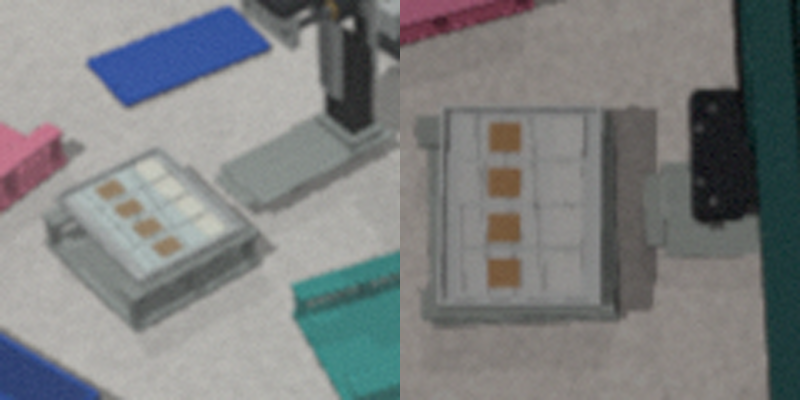

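The blade is level in front of the channel. In the top view its tip is at about (294,187), in line with the tray's mid row at 187. I'll check the tip height by triangulation before it goes in.

```bash
python3 - <<'E'
from h import *
print(tri((293.6,176.3),(285.4,242)),tri((294.5,198.3),(296.5,252.5)))
t=cv2.GaussianBlur(cv2.imread("pics/top2.png"),(3,3),0).astype(int)
m=(t[...,2]-t[...,0]<4)
c=blobs(m,290,160,325,215)[0];p=c.reshape(-1,2)
for col in(297,304,312,320): r=p[p[:,0]==col][:,1]; print(col,r.min(),r.max(),plane("top",(col,(r.min()+r.max())/2),.02))
print(p[:,0].min())
o=robot.get_obs();print(o['tool_pos'].round(4))
E
```

```text
(array([0.5825, 0.2117, 0.023 ]), 0.0055) (array([0.5364, 0.209 , 0.016 ]), 0.0082)
297 177 198 [0.5612 0.2068 0.02  ]
304 174 201 [0.5612 0.1921 0.02  ]
312 160 201 [0.5759 0.1755 0.02  ]
320 160 200 [0.577  0.1587 0.02  ]
293
[0.564  0.0898 0.0661]
```

Emit:
arm_command([
  [0,0.02,-0.003,0],
  [-0.001,0.05,-0.004,0],
  [-0.002,0.08,-0.004,0],
  [-0.003,0.11,-0.004,0],
  [-0.004,0.14,-0.004,0],
  [-0.005,0.17,-0.004,0],
  [-0.005,0.2,-0.004,0],
  [-0.006,0.22,-0.004,0],
])

```text
time: 6.05
tool_pos: [0.5602, 0.2022, 0.0631]
ee_rot: [-3.141, -0.001, 0.025]
wrist_force: [0.7, -0.3, -1.7]
width: 0.0242
finger_force: 30.0
```

Emit:
arm_command([
  [0,0.016,0,0],
  [0,0.028,0,0],
  [0,0.032,0,0],
  [0,0.032,0,0],
  [0,0.032,0,0],
  [0,0.032,0,0],
])

```text
time: 6.55
tool_pos: [0.5602, 0.2153, 0.0625]
ee_rot: [3.141, 0.0, 0.023]
wrist_force: [-0.9, 0.4, -2.0]
width: 0.0239
finger_force: 30.0
```

```bash
python3 - <<'E'
from h import *
im=robot.snapshot("side")[:,:,::-1]; top=robot.snapshot("top")[:,:,::-1]
cv2.imwrite("pics/side3.png",im);cv2.imwrite("pics/top3.png",top)
a=cv2.resize(im[190:310,220:340],(400,400),interpolation=cv2.INTER_CUBIC);b=cv2.resize(top[125:245,200:320],(400,400),interpolation=cv2.INTER_CUBIC)
cv2.imwrite("pics/c4.png",np.hstack([a,b]))
o=robot.get_obs();print(o['time'],o['tool_pos'].round(4),o['ee_rot'].round(4),o['wrist_force'],o['wrist_torque'])
E
```

```text
6.65 [0.5602 0.2153 0.0625] [3.1413e+00 1.0000e-04 2.2700e-02] [ 0.04370037 -1.00162949 -1.69976013] [-0.03869152  0.0104651  -0.01178542]
```

View pics/c4.png

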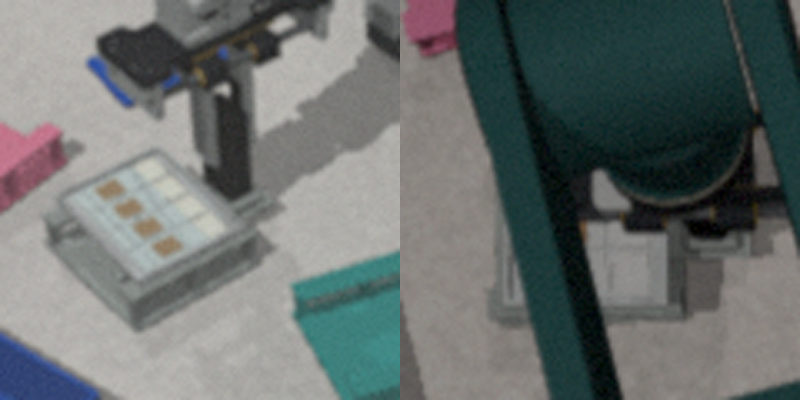

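The blade is in the channel under the tray with the tip just past the far edge, and nothing has been touched. Next is a slow lift.

Emit:
arm_command([
  [0,0,0.01,0],
  [0,0,0.02,0],
  [0,0,0.026,0],
  [0,0,0.032,0],
  [0,0,0.036,0],
  [0,0,0.04,0],
  [0,0,0.044,0],
  [0,0,0.05,0],
])

```text
time: 7.32
tool_pos: [0.5595, 0.2158, 0.0868]
ee_rot: [3.141, 0.002, 0.024]
wrist_force: [0.1, -0.5, -4.0]
width: 0.024
finger_force: 30.0
```

Emit:
arm_command([
  [0,0,0.01,0],
  [0,0,0.024,0],
  [0,0,0.04,0],
  [0,0,0.056,0],
  [0,0,0.07,0],
  [0,0,0.076,0],
  [0,0,0.078,0],
  [0,0,0.078,0],
])

```text
time: 7.98
tool_pos: [0.5603, 0.216, 0.1271]
ee_rot: [-3.141, -0.001, 0.024]
wrist_force: [-0.1, -0.4, -4.1]
width: 0.0239
finger_force: 30.0
```

```bash
python3 - <<'E'
from h import *
im=robot.snapshot("side")[:,:,::-1]; top=robot.snapshot("top")[:,:,::-1]
cv2.imwrite("pics/side4.png",im);cv2.imwrite("pics/top4.png",top)
a=cv2.resize(im[170:290,220:340],(400,400),interpolation=cv2.INTER_CUBIC);b=cv2.resize(top[125:245,200:320],(400,400),interpolation=cv2.INTER_CUBIC)
cv2.imwrite("pics/c5.png",np.hstack([a,b]))
o=robot.get_obs();print(o['time'],o['tool_pos'].round(4),o['ee_rot'].round(4),o['wrist_force'],o['wrist_torque'])
E
```

```text
8.0833 [0.5598 0.2159 0.126 ] [3.1413e+00 1.0000e-03 2.3600e-02] [ 0.28176794 -0.41837127 -4.87918666] [-0.22470479  0.0445523   0.01041912]
```

View pics/c5.png

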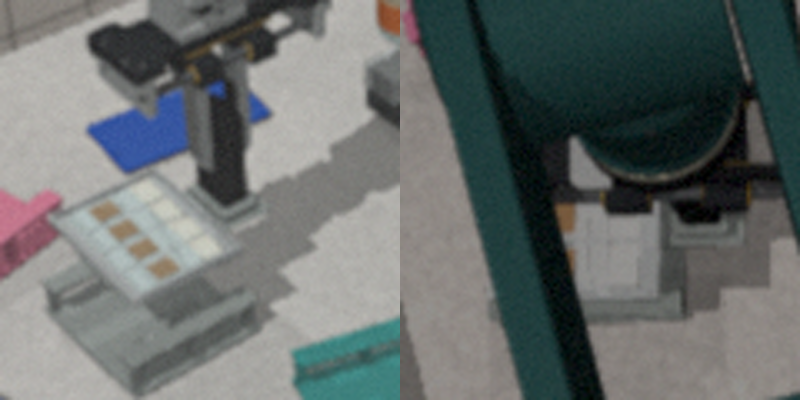

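The tray rides level on the blade, well clear of the rails: the wrist force rose by about 2 N and its underside is at about 0.083. Now the carry to the warmer.

Emit:
arm_command([
  [0.001,-0.01,0,0],
  [0.003,-0.03,0,0],
  [0.007,-0.06,0,0],
  [0.011,-0.1,0,0],
  [0.015,-0.14,0,0],
  [0.02,-0.18,0,0],
  [0.024,-0.22,0,0],
  [0.029,-0.26,0,0],
])

```text
time: 8.75
tool_pos: [0.5744, 0.0839, 0.1262]
ee_rot: [3.141, 0.001, 0.023]
wrist_force: [-0.2, -1.1, -4.7]
width: 0.0239
finger_force: 30.0
```

Emit:
arm_command([
  [0.004,-0.04,0,0.002],
  [0.009,-0.08,0,0.004],
  [0.013,-0.12,0,0.006],
  [0.018,-0.16,0,0.008],
  [0.022,-0.2,0,0.01],
  [0.026,-0.24,0,0.012],
  [0.031,-0.28,0,0.014],
  [0.035,-0.32,0,0.014],
])

```text
time: 9.42
tool_pos: [0.5918, -0.0761, 0.1263]
ee_rot: [3.141, 0.0, 0.052]
wrist_force: [-0.4, 0.3, -4.4]
width: 0.0235
finger_force: 30.0
```

Emit:
arm_command([
  [0.004,-0.04,0,0],
  [0.008,-0.075,0,0],
  [0.011,-0.105,0,0],
  [0.014,-0.128,0,0],
  [0.016,-0.144,0,0],
  [0.017,-0.153,0,0],
  [0.017,-0.156,0,0],
  [0.017,-0.156,0,0],
])

```text
time: 10.08
tool_pos: [0.6006, -0.1518, 0.1264]
ee_rot: [-3.141, 0.0, 0.053]
wrist_force: [-0.6, -0.3, -4.6]
width: 0.0238
finger_force: 30.0
```

```bash
python3 - <<'E'
from h import *
im=robot.snapshot("side")[:,:,::-1]; top=robot.snapshot("top")[:,:,::-1]
cv2.imwrite("pics/side5.png",im);cv2.imwrite("pics/top5.png",top)
a=cv2.resize(im[140:260,300:420],(400,400),interpolation=cv2.INTER_CUBIC);b=cv2.resize(top[105:225,370:490],(400,400),interpolation=cv2.INTER_CUBIC)
cv2.imwrite("pics/c6.png",np.hstack([a,b]))
o=robot.get_obs();print(o['time'],o['tool_pos'].round(4),o['ee_rot'].round(4),o['wrist_force'],o['wrist_torque'])
E
```

```text
10.1833 [ 0.6006 -0.1512  0.1265] [-3.1411e+00  1.0000e-04  5.3800e-02] [ 0.3825476  -0.08569031 -4.21786787] [-0.22007181 -0.05611559 -0.03688445]
```

View pics/c6.png

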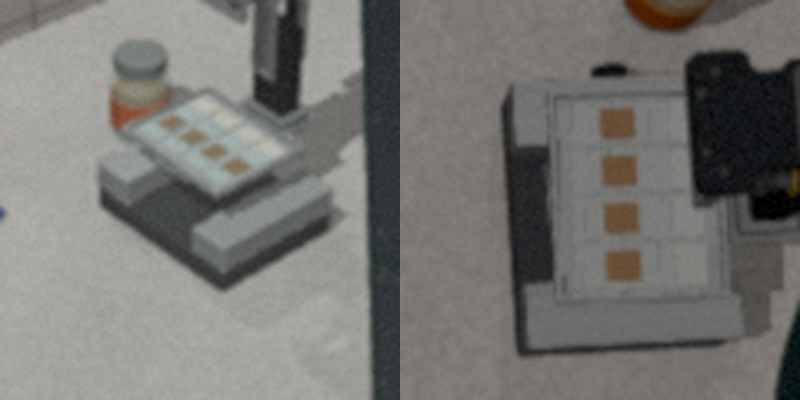

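```bash
python3 - <<'E'
from h import *
t=cv2.GaussianBlur(cv2.imread("pics/top5.png"),(3,3),0).astype(int);s=cv2.GaussianBlur(cv2.imread("pics/side5.png"),(3,3),0).astype(int)
df=lambda i:i[...,2]-i[...,0]
ot=sorted([cen(c) for c in blobs(df(t)>28,420,130,450,195)],key=lambda p:p[1])[:4]
os_=sorted([cen(c) for c in blobs(df(s)>18,344,170,380,195)],key=lambda p:p[1])[:4]
L=[]
for a,b in zip(ot,os_): q=tri(a,b);L.append(q[0]);print(q, plane("top",a,.0885))
c=lambda x,y:(370+(x-400)/3.333,105+y/3.333)
for p in((553,95),(560,298),(727,300)): print("tray corner",plane("top",c(*p),.0905))
for p in((512,85),(741,296),(742,338),(525,342),(526,283)): print("warmer corner",plane("top",c(*p),.05))
E
```

```text
(array([ 0.6388, -0.0561,  0.1101]), 0.0121) [ 0.6405 -0.0657  0.0885]
(array([ 0.613 , -0.0561,  0.1071]), 0.0164) [ 0.6122 -0.0668  0.0885]
(array([ 0.5857, -0.0567,  0.1072]), 0.0167) [ 0.5844 -0.0676  0.0885]
(array([ 0.5585, -0.0575,  0.1068]), 0.0168) [ 0.5565 -0.0685  0.0885]
tray corner [ 0.6558 -0.0291  0.0905]
tray corner [ 0.5364 -0.0319  0.0905]
tray corner [ 0.5352 -0.1281  0.0905]
warmer corner [ 0.6731 -0.0117  0.05  ]
warmer corner [ 0.5433 -0.1483  0.05  ]
warmer corner [ 0.5178 -0.1484  0.05  ]
warmer corner [ 0.5154 -0.0181  0.05  ]
warmer corner [ 0.5513 -0.019   0.05  ]
```

The crop shows the tray over the warmer. By casting the labels onto the tray's height, its centre is at about (0.597, -0.0795) and about 92°, against the warmer's (0.598, -0.080) and 93°. The side-view label pairing picked up the jar's label, so I'm dropping it. Lowering gently now.

Emit:
arm_command([
  [0,0,-0.008,0],
  [0,0,-0.02,0],
  [0,0,-0.032,0],
  [0,0,-0.042,0],
  [0,0,-0.048,0],
  [0,0,-0.05,0],
  [0,0,-0.05,0],
  [0,0,-0.05,0],
])

```text
time: 10.85
tool_pos: [0.6007, -0.1521, 0.1016]
ee_rot: [3.141, -0.0, 0.053]
wrist_force: [-0.5, 0.2, -4.5]
width: 0.0239
finger_force: 30.0
```

Emit:
arm_command([
  [0,0,-0.004,0],
  [0,0,-0.008,0],
  [0,0,-0.011,0],
  [0,0,-0.014,0],
  [0,0,-0.017,0],
  [0,0,-0.02,0],
  [0,0,-0.024,0],
  [0,0,-0.028,0],
])

```text
time: 11.52
tool_pos: [0.601, -0.1521, 0.088]
ee_rot: [3.141, -0.001, 0.053]
wrist_force: [0.2, 1.0, -1.2]
width: 0.0239
finger_force: 30.0
```

Emit:
arm_command([
  [0,0,-0.004,0],
  [0,0,-0.008,0],
  [0,0,-0.01,0],
  [0,0,-0.01,0],
  [0,0,-0.01,0],
])

```text
time: 11.93
tool_pos: [0.6006, -0.152, 0.0824]
ee_rot: [3.142, 0.0, 0.053]
wrist_force: [-0.1, 0.2, -2.2]
width: 0.0237
finger_force: 30.0
```

The load has transferred to the warmer. Now I'll draw the blade straight back along the groove.

Emit:
arm_command([
  [0.001,-0.01,0,0],
  [0.002,-0.035,0,0],
  [0.004,-0.07,0,0],
  [0.006,-0.11,0,0],
  [0.008,-0.15,0,0],
  [0.01,-0.19,0,0],
  [0.012,-0.23,0,0],
  [0.014,-0.27,0,0],
])

```text
time: 12.6
tool_pos: [0.6074, -0.2894, 0.0826]
ee_rot: [3.141, -0.0, 0.052]
wrist_force: [0.2, -0.8, -2.6]
width: 0.0239
finger_force: 30.0
```

Emit:
arm_command([
  [0.002,-0.025,0,0],
  [0.002,-0.04,0,0],
  [0.002,-0.04,0,0],
  [0.002,-0.04,0,0],
])

```text
time: 12.93
tool_pos: [0.6085, -0.307, 0.0823]
ee_rot: [-3.141, 0.0, 0.052]
wrist_force: [0.6, -0.7, -2.1]
width: 0.0239
finger_force: 30.0
```

```bash
python3 - <<'E'
from h import *
im=robot.snapshot("side")[:,:,::-1]; top=robot.snapshot("top")[:,:,::-1]
cv2.imwrite("pics/side6.png",im);cv2.imwrite("pics/top6.png",top)
a=cv2.resize(im[120:270,300:450],(400,400),interpolation=cv2.INTER_CUBIC);b=cv2.resize(top[100:300,390:590],(400,400),interpolation=cv2.INTER_CUBIC)
cv2.imwrite("pics/c7.png",np.hstack([a,b]))
o=robot.get_obs();print(o['time'],o['tool_pos'].round(4),o['ee_rot'].round(4),o['wrist_force'])
E
```

```text
13.0333 [ 0.6087 -0.306   0.0825] [-3.141e+00  1.000e-04  5.390e-02] [-0.57827018 -0.01443486 -1.5150076 ]
```

View pics/c7.png

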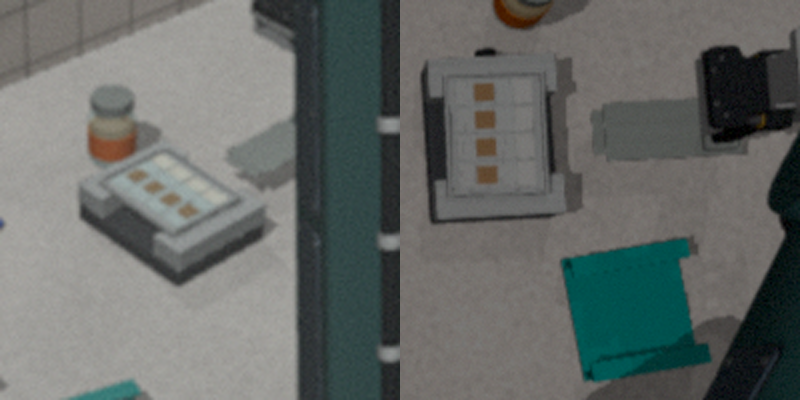

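The tray lies centred on the warmer (tray middle at about top pixel (438,167)), and the blade is fully out over open bench, clear of the turquoise rack. I'll stand the lifter here.

Emit:
arm_command([
  [0,0,-0.015,0],
  [0,0,-0.035,0],
  [0,0,-0.052,0],
  [0,0,-0.062,0],
  [0,0,-0.067,0],
  [0,0,-0.07,0],
  [0,0,-0.072,0],
  [0,0,-0.073,0],
])

```text
time: 13.7
tool_pos: [0.6088, -0.3071, 0.0466]
ee_rot: [3.141, -0.001, 0.053]
wrist_force: [-1.0, 1.1, 0.5]
width: 0.0238
finger_force: 30.0
```

Emit:
arm_command([
  [0,0,0,0],
  [0,0,0,0],
])

```text
time: 13.87
tool_pos: [0.6089, -0.3071, 0.0466]
ee_rot: [3.141, -0.001, 0.053]
wrist_force: [-0.6, -0.1, -0.7]
width: 0.0235
finger_force: 30.0
```

Resting on the bench. I'll open the gripper and rise.

Emit:
arm_command([
  [0,0,0,0],
  [0,0,0,0],
  [0,0,0,0],
  [0,0,0,0],
  [0,0,0,0],
  [0,0,0,0],
  [0,0,0,0],
  [0,0,0,0],
], claw=0)

```text
time: 14.53
tool_pos: [0.6086, -0.3071, 0.046]
ee_rot: [3.141, -0.0, 0.053]
wrist_force: [-0.1, -0.6, -1.0]
width: 0.0737
finger_force: 0.0
```

Emit:
arm_command([
  [0,0,0,0],
  [0,0,0.02,0],
  [0,0,0.06,0],
  [0,0,0.12,0],
  [0,0,0.18,0],
  [0,0,0.24,0],
  [0,0,0.28,0],
  [0,0,0.28,0],
])

```text
time: 15.2
tool_pos: [0.611, -0.3085, 0.1943]
ee_rot: [3.134, -0.011, 0.053]
wrist_force: [0.2, 0.2, 0.8]
width: 0.0939
finger_force: 0.0
```

Emit:
arm_command([
  [-0.06,-0.04,0,0],
  [-0.12,-0.08,0,0],
  [-0.18,-0.12,0,0],
  [-0.24,-0.16,0,0],
  [-0.3,-0.2,0,0],
  [-0.3,-0.2,0,0],
  [-0.3,-0.2,0,0],
])

```text
time: 15.78
tool_pos: [0.4569, -0.4077, 0.1849]
ee_rot: [-3.14, 0.001, 0.049]
wrist_force: [0.7, 0.2, 0.1]
width: 0.0942
finger_force: 0.0
```

```bash
python3 - <<'E'
from h import *
im=robot.snapshot("side")[:,:,::-1]; top=robot.snapshot("top")[:,:,::-1]
cv2.imwrite("pics/side7.png",im);cv2.imwrite("pics/top7.png",top)
a=cv2.resize(im[120:270,300:450],(400,400),interpolation=cv2.INTER_CUBIC);b=cv2.resize(top[60:260,390:590],(400,400),interpolation=cv2.INTER_CUBIC)
cv2.imwrite("pics/c8.png",np.hstack([a,b]))
t=cv2.GaussianBlur(top,(3,3),0).astype(int)
ot=sorted([cen(c) for c in blobs(t[...,2]-t[...,0]>28,420,130,450,200)],key=lambda p:p[1])
L=np.array([plane("top",p,.055) for p in ot]);print(L,L.mean(0))
o=robot.get_obs();print(o['time'],o['tool_pos'].round(4),o['width'])
E
```

```text
[[ 0.6408 -0.067   0.055 ]
 [ 0.6123 -0.0674  0.055 ]
 [ 0.5842 -0.0689  0.055 ]
 [ 0.5568 -0.0688  0.055 ]] [ 0.598525 -0.068025  0.055   ]
15.8833 [ 0.4588 -0.4064  0.1851] 0.09381718818162908
```

View pics/c8.png

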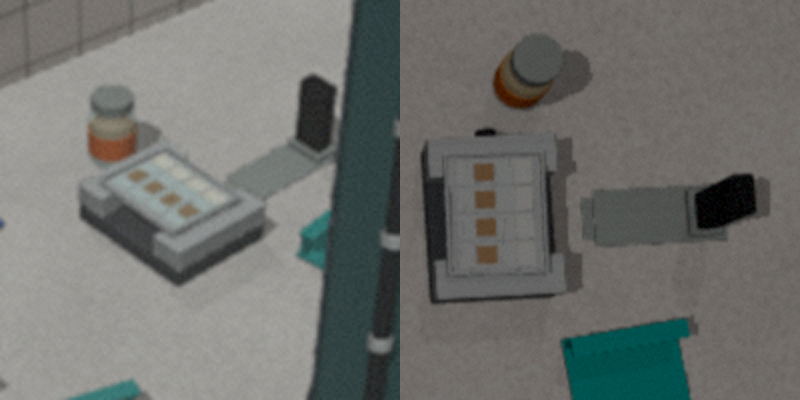

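The tray rests centred and square on the warmer, at about (0.598, -0.080). The lifter stands flat on open bench and does not touch it. Handing in.

```bash
python3 -c "
from bench import robot;print(robot.close_job())"
```

```text
the job is handed in; nothing more can be done
None
```

The job is handed in after about 16 s of the 69 s allowed; the call gave no verdict. By my last pictures, the tray rests within about 2 mm of the warmer's centre and square to it, and the lifter stands flat on open bench, clear of the tray.

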